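Sound a seized lockbox with a gauge rod

TASK

Check the seized lockbox for a false bottom: slide the shutter's grip all the way to its end stop to uncover the slanted guide tube, then take the gauge rod from its cradle, push it down the tube until its collar stops against the mouth, and draw it right out again. Then present it for reading: hold the rod level and still, with its tip about 3 cm above the middle of the reading stand's white plate, and finish while still holding it there in the gripper, resting on nothing. Leave the shutter open and the other things on the table where they are.

Things in the scene. Friction and masses are not known exactly. Their poses are not given: they have to be found in the camera images.
- lockbox: Seized grey steel lockbox fixed to the table, 65 mm high, with a slanted steel guide tube and a sliding shutter. Origin on the table below the centre of the tube's mouth; z up; +x points the way the mouth faces (roughly away from the robot), +y is the way the shutter opens. The box body spans x -140 to +30, y -80 to +140 mm.
- guide_tube: Guide tube, outer diameter 34 mm, bore 14 mm, 100 mm deep, sloping down at 35 degrees below level towards the lockbox's -x. Origin at the centre of the mouth (140 mm above the table); z is the bore axis pointing outwards and up; y as the lockbox's y. The shutter's level track bar runs below and 10 to 20 mm in front of the mouth, top 117 mm above the table.
- shutter (a joint): Sliding shutter of the tube (m): 0 shut, 0.07 = fully open at its end stop; starts near shut (0 to 0.01). It slides level towards the lockbox's +y with about 2.5 N of friction and stays where it is left. Its 4 mm plate, 2 to 6 mm in front of the mouth, blocks the bore until opened beyond about 0.04.
- shutter_grip (a point): Where to grip the shutter: an upright black post, 14 x 14 mm, top 205 mm above the table; this point is on its centre line 15 mm below the top (190 mm above the table). The tube and shutter plate stay below 159 mm. Axes are the lockbox's; the point travels with the shutter.
- rod: Gauge rod, 195 mm, 0.12 kg, level in its cradle, axis 50 mm above the table, tip roughly to the robot. Origin on the axis at the place to grip; +x from tip to butt, y level. Black handle 16 (y) x 18 mm (z), x -37 to +60; collar 28 mm across, x -45 to -37; steel shank 10 mm across, on to the tip at x -135, its last 10 mm tapering to 5 mm.
- rod_tip (a point): Centre of the gauge rod's tip, 135 mm from the rod's origin.
- rod_collar (a point): Centre of the collar's face that looks towards the tip, 45 mm from the rod's origin, 90 mm from the tip. It stops against the tube's mouth.
- cradle: Wooden cradle fixed to the table, base 190 x 50 x 8 mm. Origin on the table below the rod's origin, axes as the rod's. Open-topped notched supports at x -100 (14 mm long or less, top 57 mm) and x +50 (top 53 mm); nothing but the 8 mm base below the grip. The rod lifts straight out.
- stand: Reading stand fixed to the table: base 80 x 70 mm, a white plate 50 x 50 mm whose top is 60 mm above the table, and on its -x side (roughly the robot's side), 45 mm from the plate's middle, a small round upright magnifier reaching 150 mm high, facing +x. Origin on the table below the middle of the plate; z up.
- read_point (a point): Reading point, 30 mm above the middle of the white plate, 90 mm above the table; the axes are the stand's.
- watch_box_a: Black watch box with a watch in it, 85 x 85 x 51 mm high, loose; a bystander. Origin at the centre of its underside.
- watch_box_b: Another black watch box with a watch in it, 85 x 85 x 51 mm high, loose; a bystander. Origin at the centre of its underside.
- bangle: Brass bangle lying flat, 68 mm across, 10 mm high, loose; a bystander. Origin at the centre of its underside.
- bangle_b: Steel bangle lying flat, 72 mm across, 12 mm high, loose; a bystander. Origin at the centre of its underside.
- loupe: Black loupe, 38 mm across, 30 mm high, loose; a bystander. Origin at the centre of its underside.
- jar: Small jar, 44 mm across, 45 mm high, loose; a bystander. Origin at the centre of its underside.
- tag_pad: Pad of paper tags, 50 x 50 x 20 mm, loose; a bystander. Origin at the centre of its underside.
There are look-alikes about, which are no part of the job. What is shaped like the rod but yellow is not meant.

How it is judged:
By the outcome, as a careful person would: the job done as asked, in the order asked, and still so for the second after the job is handed in, while the arm keeps its last pose, push and grip.
It also fails if it takes over 64 s, if anything falls off the work surface, if the arm or the gripper's body presses on something with over 40 N, if the wrist force passes 120 N, or if a joint passes its speed limit or range.

ROBOT

A 7-joint arm with a two-finger parallel gripper is mounted at the origin on the work surface. World frame = base frame: x ahead of the robot, y to its left, z up, the work surface at z = 0. Lengths are in m, angles in rad, forces in N, time in s.
With the tool pointing down it reaches from about 0.425 to 0.925 m from the base axis. Payload 6.8 kg.
Tool frame: the origin (TCP) lies midway between the tips of the shut fingers; the grasp point (between the pads) lies 19 mm behind it; z points along the fingers, y is the direction in which the jaws open and shut (so a half turn about z gives the same grasp; the last joint's range is limited). The gripper opens to 85 mm and grips with 20 to 120 N. Pads are 22 mm wide; open, the fingers measure 114 mm over their backs; the gripper's body (76 mm by 85 mm) begins 54 mm behind the grasp point. The pads swing forward as they close: fully open they stand 13 mm farther back than shut.
Start: joints at [1.092, 0.477, 0.022, 1.555, -0.011, 1.109, -0.083], TCP at [0.245, -0.629, 0.231] pointing down, gripper open.
Joint ranges: [-2.96, 2.96], [-0.34, 2.1], [-1.41, 1.46], [0.24, 2.44], [-1.37, 4.51], [0.17, 1.92], [-2.96, 2.96]. Speed limits (rad/s): [2.39, 2.39, 3.14, 3.14, 3.14, 3.14, 3.14].

INTERFACE

Orientations are given as a unit quaternion [w, x, y, z].
In Python, from station import readout, eyes, ticket gives the robot as it stands. The module is installed in compiled form; this text tells all that it offers.
- The arm moves only by the shell command python3 -m crank 'ROWS' [FORCE]. ROWS is JSON, a list of rows, each an object of numbers: "jaw": the opening in per cent of the stroke, from 0 (shut) to 100 (fully open); "x", "y", "z": the shift along the tool's x, y, z in mm; "ax", "ay", "az": the turn, a rotation vector about the tool's x, y, z in degrees. In form: [{"jaw": .., "x": .., "y": .., "z": .., "ax": .., "ay": .., "az": ..}, ...]. A call has 1 to 12 rows; each row shifts and turns the commanded pose from where the row before left it, along the tool's axes as they then stand; what a row does not reach is not made up. A row lasts 1/8 s, in which the tool goes at most 62.5 mm and 10.7 degrees, less where a joint would pass 70% of its speed; a pose out of reach is approached as far as the arm can. A call with a gripper value outside its range is refused whole. The fingers move at their own pace and stop on an object; FORCE is the grip in N (left out, the last holds). Time passes only in rows, so rows that do not move let the fingers close. It gives the time, the measured TCP pose, the force and the opening at its end, in the units of the state.
- readout.get_obs(): the state, without advancing time (a new reading comes with each control period).
- eyes.read_camera(name): name is "scene" or "top" or "wrist"; returns (picture, depth): 400x640x3 uint8, red, green, blue; 400x640 float32, m along the optical axis (not along the pixel's ray), 0 where there is no reading.
- eyes.calibration(name): a dict with "fx", "fy", "cx", "cy" (pixels), "R" (3x3) and "t" (3): a world point X has camera coordinates R X + t. Camera axes: x right, y down, z forward; pixel columns grow to the right and rows downward; lengths in m; the calibration is good to about 2 mm. A picture is of the moment at which its call begins: read the wrist's pose just before it. calibration takes no time and is no camera call; for the wrist camera it gives the pose at the moment of the call.
- ticket.hand_in(): hands the job in, once; it reports no verdict.
The state is a dict: "t": time; "q": joint angles; "joint_vel": joint speeds; "joint_torque": joint torques, N m; "eef_pos": TCP position; "tool_rot": TCP orientation; "contact_force": force on the tool from outside, world axes, zero at the start; "torque": the same for the moment, N m; "gripper_width": opening from 0.0 (shut) to 1.0 (fully open).
Only numpy, scipy, OpenCV 4.12 (cv2) and the standard library are available. Lean on these libraries where they do the work, as an engineer would, in place of code of your own. Each camera call takes 0.05 s, during which the arm holds its last target. There are 200 camera calls.

## Working session

There is one attempt and no reset: what is moved stays moved. The work goes in short steps, Python scripts to look and compute and a shell command to move; the robot and the scene stay as the last step left them, time stands still between calls to the robot, and variables do not carry over. Pictures are saved under pics/ and viewed, about 8 in all and at most 12, crops included, and the job is handed in when it is done.

```bash
mkdir -p pics; ls; cat > h.py <<'E'
import numpy as np, cv2
from station import readout, eyes, ticket
from scipy.spatial.transform import Rotation as Rn
def cloud(n,save=None):
    c=eyes.calibration(n); p,d=eyes.read_camera(n)
    if save: cv2.imwrite('pics/'+save,p[:,:,::-1]); np.savez('pics/'+save+'.npz',p=p,d=d,**c)
    return p,d,c
def pts(d,c):
    v,u=np.mgrid[:400,:640]
    X=np.stack([(u-c['cx'])/c['fx']*d,(v-c['cy'])/c['fy']*d,d],-1)
    return (X-np.array(c['t']))@np.array(c['R'])
def load(s):
    z=np.load('pics/'+s+'.npz'); return z['p'],z['d'],{k:z[k] for k in ('fx','fy','cx','cy','R','t')}
def pose():
    o=readout.get_obs(); q=o['tool_rot']; return np.array(o['eef_pos']),Rn.from_quat([q[1],q[2],q[3],q[0]]),o
E
python3 - <<'E'
from h import *
for n in('top','scene'):
    p,d,c=cloud(n,n+'1.png'); print(n,c['fx'],-np.array(c['R']).T@c['t'])
p,R,o=pose();print(p,R.as_matrix().round(3),o['t'],o['gripper_width'])
E
```

```text
pics
top 449.04994619902556 [ 0.27564251 -0.02827971  1.4415908 ]
scene 430.6208362320885 [0.96113392 0.30291826 1.07521126]
[ 0.24438395 -0.62863895  0.23040997] [[ 0.932  0.362 -0.001]
 [ 0.362 -0.932  0.001]
 [-0.    -0.002 -1.   ]] 0.1 0.9993431570963707
```

View pics/top1.png

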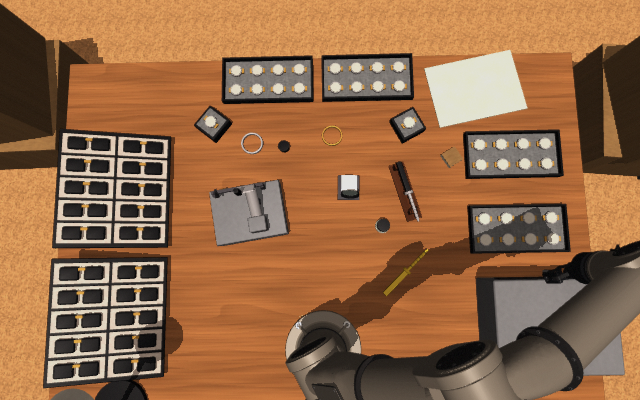

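View pics/scene1.png

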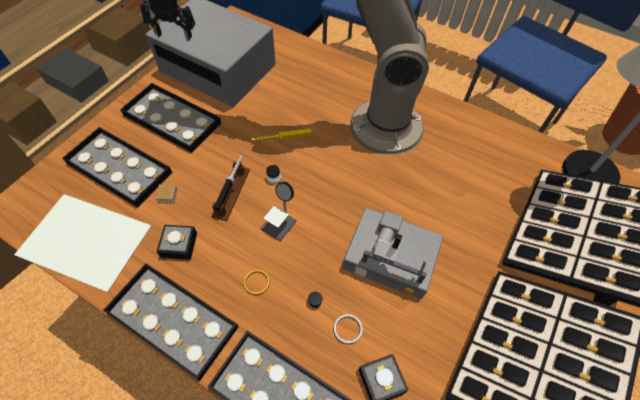

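Top view: lockbox at (250,212) with its tube near (255,205), stand (348,186), and the black-handled rod in its cradle (405,190). The yellow rod at (407,272) is the look-alike. The black one in the wooden cradle fits the description, so I'll confirm it in an enlarged crop.

```bash
python3 - <<'E'
from h import *
p,d,c=load('top1.png'); q,e,f=load('scene1.png')
def z(a,x0,y0,w,h,s): return cv2.resize(a[y0:y0+h,x0:x0+w,::-1],(w*s,h*s),interpolation=cv2.INTER_CUBIC)
im=np.zeros((600,800,3),np.uint8)
im[:280,:380]=z(p,200,165,95,70+0,4)[:280]; im[:280,400:800]=z(p,330,155,100,70,4)
im[290:590,:400]=z(q,340,200,100,75,4); im[290:590,400:800]=z(q,205,145,100,75,4)
cv2.imwrite('pics/crop1.png',im)
X=pts(d,c);Y=pts(e,f)
# box top rect: z ~0.065
for n,P in(('top',X),('scene',Y)):
    def sel(x0,x1,y0,y1,z0,z1):
        m=(P[...,0]>x0)&(P[...,0]<x1)&(P[...,1]>y0)&(P[...,1]<y1)&(P[...,2]>z0)&(P[...,2]<z1); return P[m]
    B=sel(.2,.7,0.05,.5,.055,.075); r=cv2.minAreaRect(B[:,:2].astype(np.float32)); print(n,'box',len(B),r,np.median(B[:,2]))
    T=sel(.2,.7,0.05,.5,.17,.22);print('post',len(T),T.mean(0) if len(T) else 0,T.min(0) if len(T) else 0,T.max(0) if len(T) else 0)
    S=sel(.35,.65,-.2,-.0,.055,.066);print('plate',len(S),cv2.minAreaRect(S[:,:2].astype(np.float32)),np.median(S[:,2]))
    H=sel(.3,.65,-.4,-.15,.044,.075);print('rodpts',len(H),H.mean(0),cv2.minAreaRect(H[:,:2].astype(np.float32)))
    C=sel(.3,.65,-.4,-.15,.006,.012);print('cradle',len(C),cv2.minAreaRect(C[:,:2].astype(np.float32)))
    M=sel(.2,.65,-.2,-.0,.10,.16);print('magn',len(M),M.mean(0) if len(M) else 0)
    t=sel(-.2,.9,-.5,.5,-.01,.003);print('table z',np.median(t[:,2]))
E
```

```text
top box 2984 ((0.4200863838195801, 0.22691622376441956), (0.170188769698143, 0.22174830734729767), 9.735801696777344) 0.066034788984507
post 42 [0.46637948 0.23253225 0.19791955] [0.45953504 0.22609058 0.17045337] [0.4747789  0.24182967 0.21073631]
plate 225 ((0.5077004432678223, -0.08807580918073654), (0.04705623537302017, 0.04881495237350464), 88.73500061035156) 0.06094456479294703
rodpts 445 [ 0.46501067 -0.25134215  0.05435872] ((0.48878586292266846, -0.26994675397872925), (0.1174779161810875, 0.29909950494766235), 72.62122344970703)
cradle 720 ((0.47503525018692017, -0.2756803035736084), (0.34977495670318604, 0.2487051635980606), 0.17510105669498444)
magn 128 [ 0.46174359 -0.08710069  0.13572353]
table z 1.0257028535135418e-05
scene box 3698 ((0.42374804615974426, 0.22461265325546265), (0.17227280139923096, 0.22012710571289062), 9.349838256835938) 0.06402767018835331
post 73 [0.47301905 0.23264723 0.19436283] [0.46120364 0.22439989 0.17119102] [0.47774773 0.23965924 0.20661718]
plate 297 ((0.5026683211326599, -0.09068434685468674), (0.05099250376224518, 0.06718709319829941), 87.37664031982422) 0.05922689655217461
rodpts 446 [ 0.48252936 -0.25782179  0.05378962] ((0.45621490478515625, -0.2614861726760864), (0.11714918911457062, 0.22686007618904114), 72.86290740966797)
cradle 378 ((0.48578596115112305, -0.28255724906921387), (0.16627006232738495, 0.30154964327812195), 72.06068420410156)
magn 286 [ 0.46670116 -0.08802212  0.12882564]
table z -0.0008582463483870031
```

View pics/crop1.png

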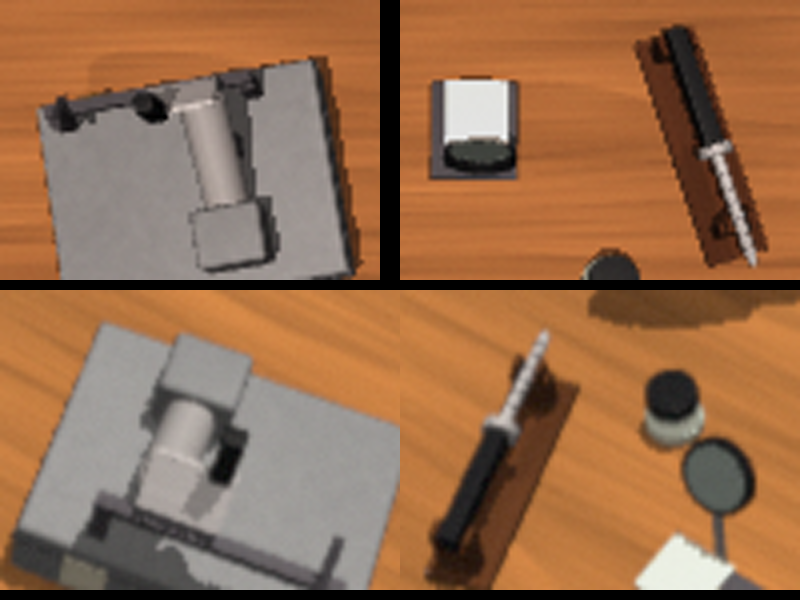

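The crop confirms the real rod: black handle, bright collar and steel shank in the wooden cradle, about (405,190) in the top image. The shutter's post is at about (237,190). I'll move now, stopping over the rod for a wrist look on the way.

```bash
python3 -m crank '[{"z":-45,"az":5.8},{"z":-45,"az":5.9},{"x":28.6,"y":-31.7},{"x":28.6,"y":-31.7},{"x":28.6,"y":-31.7},{"x":28.6,"y":-31.7},{"x":28.6,"y":-31.7},{"x":28.6,"y":-31.7},{"x":28.6,"y":-31.7},{"x":28.6,"y":-31.7},{"x":28.6,"y":-31.7},{"x":28.6,"y":-31.7}]'
python3 - <<'E'
from h import *
P,R,o=pose();print(P,R.as_matrix().round(3),o['q'],o['t'])
p,d,c=cloud('wrist','w1.png'); 
print('cam in tool',R.inv().apply(-np.array(c['R']).T@c['t']-P), (np.array(c['R'])@R.as_matrix()).round(3))
E
```

```text
[ 0.24438395 -0.62863895  0.23040997] [[ 0.932  0.362 -0.001]
 [ 0.362 -0.932  0.001]
 [-0.    -0.002 -1.   ]] [ 1.09188963  0.47774471  0.02235697  1.55634067 -0.01148578  1.10929967
 -0.08309371] 0.1
cam in tool [ 7.21038562e-02 -1.05351486e-05 -1.42932541e-01] [[-0.001  1.     0.001]
 [-0.96  -0.001 -0.281]
 [-0.281 -0.001  0.96 ]]schema error: expected keys jaw, x, y, z, ax, ay, az
```

View pics/w1.png

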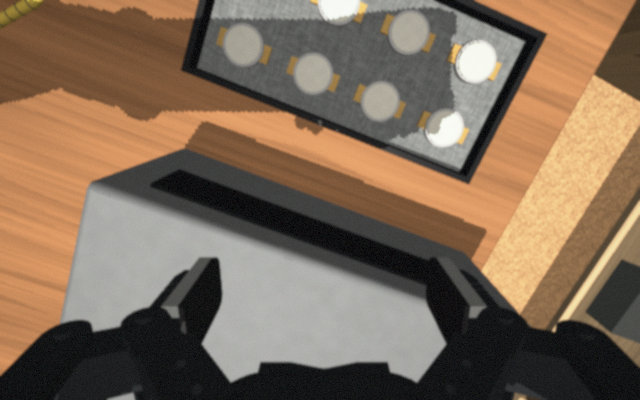

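The move was refused because every key is required, so that wrist view only shows the start pose over the grey case and a tray. Retyping it in full.

```bash
python3 -m crank '[{"jaw":100,"x":0,"y":0,"z":-45,"ax":0,"ay":0,"az":5.8},{"jaw":100,"x":0,"y":0,"z":-45,"ax":0,"ay":0,"az":5.9},{"jaw":100,"x":28.6,"y":-31.7,"z":0,"ax":0,"ay":0,"az":0},{"jaw":100,"x":28.6,"y":-31.7,"z":0,"ax":0,"ay":0,"az":0},{"jaw":100,"x":28.6,"y":-31.7,"z":0,"ax":0,"ay":0,"az":0},{"jaw":100,"x":28.6,"y":-31.7,"z":0,"ax":0,"ay":0,"az":0},{"jaw":100,"x":28.6,"y":-31.7,"z":0,"ax":0,"ay":0,"az":0},{"jaw":100,"x":28.6,"y":-31.7,"z":0,"ax":0,"ay":0,"az":0},{"jaw":100,"x":28.6,"y":-31.7,"z":0,"ax":0,"ay":0,"az":0},{"jaw":100,"x":28.6,"y":-31.7,"z":0,"ax":0,"ay":0,"az":0},{"jaw":100,"x":28.6,"y":-31.7,"z":0,"ax":0,"ay":0,"az":0},{"jaw":100,"x":28.6,"y":-31.7,"z":0,"ax":0,"ay":0,"az":0}]'
cat >> h.py <<'E'
def rodfit(n,s,x0=(.47,-.26),show=True):
    "fit rod in cradle: handle/shank points above 44 mm near the cradle"
    p,d,c=load(s); P=pts(d,c).reshape(-1,3)
    m=(np.abs(P[:,0]-.48)<.13)&(np.abs(P[:,1]+.26)<.07)&(P[:,2]>.045)&(P[:,2]<.07); H=P[m]
    ctr=H[:,:2].mean(0); u=np.linalg.svd(H[:,:2]-ctr,full_matrices=False)[2][0]; u*=np.sign(u[0])
    s_=(H[:,:2]-ctr)@u; w=(H[:,:2]-ctr)@np.array([-u[1],u[0]])
    lo,hi=s_.min(),s_.max(); mid=s_>hi-.09
    h=H[mid]; cc=h[:,:2].mean(0); uu=np.linalg.svd(h[:,:2]-cc,full_matrices=False)[2][0]; uu*=np.sign(uu[0])
    print(n,len(H),'len',hi-lo,'yaw',np.degrees(np.arctan2(u[1],u[0])),'handle yaw',np.degrees(np.arctan2(uu[1],uu[0])),'butt',ctr+hi*u,'tip',ctr+lo*u,'grip from butt',ctr+(hi-.06)*u,'from tip',ctr+(lo+.135)*u,'w',w.min(),w.max(),'z',np.percentile(h[:,2],[50,95]))
    b=np.arange(lo,hi,.01); print([(int(1000*(k-lo)),round(1000*np.ptp(w[(s_>=k)&(s_<k+.01)]))if ((s_>=k)&(s_<k+.01)).any() else 0) for k in b])
E
python3 - <<'E'
from h import *
P,R,o=pose();print(P,R.as_matrix().round(3),o['q'],o['t'])
cloud('wrist','w2.png')
rodfit('wrist','w2.png');rodfit('top','top1.png');rodfit('scene','scene1.png')
E
```

```text
t: 1.65
eef_pos: [0.4745, -0.2678, 0.3212]
tool_rot: [-0.0, 0.997, 0.083, -0.0]
contact_force: [0.2, 0.5, -0.5]
gripper_width: 1.003
[ 0.47451886 -0.26782431  0.32116179] [[ 0.986  0.166 -0.   ]
 [ 0.166 -0.986  0.   ]
 [-0.    -0.    -1.   ]] [ 0.53260825  0.19481217 -0.15559276  1.74535754  0.03217999  1.20410867
 -1.03595018] 1.65
wrist 2539 len 0.21941165619017122 yaw -3.3111714082625463 handle yaw 16.823921585353798 butt [ 0.57399819 -0.26604438] tip [ 0.35495283 -0.25337145] grip from butt [ 0.51409836 -0.26257886] from tip [ 0.48972745 -0.26116887] w -0.048998163416021936 0.0653415489814029 z [0.05922326 0.06058278]
[(0, 19), (9, 23), (19, 22), (29, 113), (39, 12), (49, 22), (59, 31), (69, 24), (79, 12), (89, 12), (99, 12), (109, 22), (119, 26), (129, 25), (139, 19), (149, 18), (159, 18), (169, 19), (179, 19), (189, 26), (199, 32), (209, 30)]
top 381 len 0.21264852057667444 yaw 1.2472105241871012 handle yaw 16.77130656027253 butt [ 0.57242976 -0.259458  ] tip [ 0.35983161 -0.26408655] grip from butt [ 0.51244397 -0.26076397] from tip [ 0.49479963 -0.26114812] w -0.04209910927959026 0.07203145682076922 z [0.05822636 0.06367881]
[(0, 18), (9, 19), (19, 107), (29, 106), (39, 21), (49, 31), (59, 24), (69, 10), (79, 8), (89, 9), (99, 17), (109, 24), (119, 23), (129, 19), (139, 18), (149, 18), (159, 18), (169, 18), (179, 18), (189, 27), (199, 32), (209, 20)]
scene 405 len 0.208979875353197 yaw 5.269722946199647 handle yaw 16.470995337551834 butt [ 0.57753216 -0.25544141] tip [ 0.36943557 -0.27463504] grip from butt [ 0.51778576 -0.26095207] from tip [ 0.50386497 -0.26223604] w -0.03326352872901813 0.0838919234310304 z [0.05659352 0.0603072 ]
[(0, 20), (9, 107), (19, 115), (29, 108), (39, 23), (49, 23), (59, 15), (69, 11), (79, 9), (89, 7), (99, 24), (109, 23), (119, 17), (129, 17), (139, 16), (149, 17), (159, 17), (169, 17), (179, 25), (189, 31), (199, 28)]
```

View pics/w2.png

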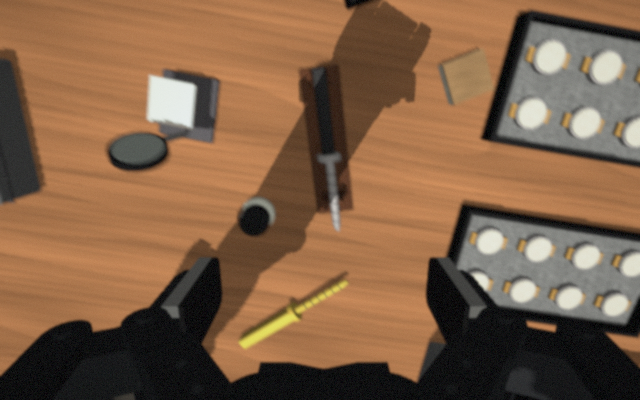

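The wrist view shows the rod in its cradle (handle (325,120), collar (328,158), tip (337,228)) and the stand's plate at (172,102). My first fit also took in the jar's top at (257,215), so I'll restrict it to a strip along the rod.

```bash
python3 - <<'E'
from h import *
for s in('w2.png','top1.png','scene1.png'):
    p,d,c=load(s); P=pts(d,c).reshape(-1,3)
    a=np.radians(17.);u=np.array([np.cos(a),np.sin(a)]);n=np.array([-u[1],u[0]]);g=np.array([.51,-.26])
    for it in range(3):
        S=(P[:,:2]-g)@u;W=(P[:,:2]-g)@n
        hm=(np.abs(W)<.015)&(P[:,2]>.052)&(P[:,2]<.064)&(S>-.03)&(S<.035)
        k=np.polyfit(S[hm],W[hm],1); a+=np.arctan(k[0]); g=g+n*k[1];u=np.array([np.cos(a),np.sin(a)]);n=np.array([-u[1],u[0]])
    S=(P[:,:2]-g)@u;W=(P[:,:2]-g)@n
    m=(np.abs(W)<.02)&(P[:,2]>.047)&(P[:,2]<.07)&(np.abs(S)<.2); mc=m&(np.abs(W)>.0105)&(S<0)&(S>-.08)
    mt=m&(np.abs(W)<.006)
    print(s,'yaw',np.degrees(a),'S tip/butt',S[mt].min(),S[mt].max(),'collar S',S[mc].min(),S[mc].max(),'z',np.median(P[hm,2]))
    for nm,o in(('tip',S[mt].min()+.135),('butt',S[mt].max()-.06),('collar',(S[mc].min()+S[mc].max())/2+.041)): print('   grip by',nm,g+u*o)
    m=(np.abs(P[:,0]-.505)<.04)&(np.abs(P[:,1]+.089)<.04)&(np.abs(P[:,2]-.06)<.006); r=cv2.minAreaRect(P[m,:2].astype(np.float32)); print('   plate',r,np.median(P[m],0))
E
```

```text
w2.png yaw 16.283659686406967 S tip/butt -0.130672344554907 0.06466407760852964 collar S -0.04009186549351519 -0.03215321474645545 z 0.05939707325823125
   grip by tip [ 0.51559791 -0.26350879]
   grip by butt [ 0.51592084 -0.26341446]
   grip by collar [ 0.51612566 -0.26335463]
   plate ((0.5002922415733337, -0.0894959419965744), (0.051172543317079544, 0.06809157878160477), 87.97301483154297) [ 0.509691   -0.09063173  0.0605751 ]
top1.png yaw 15.535284704941795 S tip/butt -0.12909970290441397 0.06245642964284856 collar S -0.041077245892273025 -0.026644227672680112 z 0.058804882440567384
   grip by tip [ 0.51645378 -0.26093478]
   grip by butt [ 0.51313573 -0.26185715]
   grip by collar [ 0.51764748 -0.26060294]
   plate ((0.5077034831047058, -0.08807338029146194), (0.04707038402557373, 0.04880260303616524), 88.7574462890625) [ 0.50903572 -0.08901442  0.06089373]
scene1.png yaw 16.358171299606582 S tip/butt -0.12862298850898096 0.06745266307063988 collar S -0.03796199378777743 -0.029958756915800945 z 0.05787075398186635
   grip by tip [ 0.51765039 -0.26322094]
   grip by butt [ 0.5186825  -0.26291799]
   grip by collar [ 0.51828618 -0.26303432]
   plate ((0.5026683211326599, -0.09068434685468674), (0.05099250376224518, 0.06718709319829941), 87.37664031982422) [ 0.51023531 -0.09014722  0.05918572]
```

```bash
python3 -m crank '[{"jaw":100,"x":8,"y":-46,"z":0,"ax":0,"ay":0,"az":0},{"jaw":100,"x":8,"y":-46,"z":0,"ax":0,"ay":0,"az":0},{"jaw":100,"x":8,"y":-46,"z":0,"ax":0,"ay":0,"az":0},{"jaw":100,"x":8,"y":-46,"z":0,"ax":0,"ay":0,"az":0},{"jaw":100,"x":8,"y":-46,"z":0,"ax":0,"ay":0,"az":0},{"jaw":100,"x":8,"y":-46,"z":0,"ax":0,"ay":0,"az":0},{"jaw":100,"x":8,"y":-46,"z":0,"ax":0,"ay":0,"az":0},{"jaw":100,"x":8,"y":-46,"z":0,"ax":0,"ay":0,"az":0},{"jaw":100,"x":6,"y":-46,"z":0,"ax":0,"ay":0,"az":0},{"jaw":100,"x":6,"y":-46,"z":0,"ax":0,"ay":0,"az":0},{"jaw":100,"x":0,"y":-33,"z":0,"ax":0,"ay":0,"az":0},{"jaw":100,"x":0,"y":0,"z":0,"ax":0,"ay":0,"az":0}]'
python3 - <<'E'
from h import *
P,R,o=pose();print(P,R.as_matrix().round(3),o['t'])
p,d,c=cloud('wrist','w3.png'); X=pts(d,c).reshape(-1,3)
m=(np.abs(X[:,0]-.43)<.16)&(np.abs(X[:,1]-.23)<.16)&(np.abs(X[:,2]-.065)<.005);print('box',cv2.minAreaRect(X[m,:2].astype(np.float32)))
m=(np.abs(X[:,0]-.47)<.05)&(np.abs(X[:,1]-.235)<.05)&(X[:,2]>.165)&(X[:,2]<.22);print('post',m.sum(),np.median(X[m],0),X[m].min(0),X[m].max(0))
m&=X[:,2]>.198;print(m.sum(),np.median(X[m],0),cv2.minAreaRect(X[m,:2].astype(np.float32)))
E
```

```text
t: 3.2
eef_pos: [0.4661, 0.2325, 0.3212]
tool_rot: [-0.001, 0.996, 0.086, -0.0]
contact_force: [-0.5, -0.9, 0.0]
gripper_width: 0.996
[0.46611919 0.23246289 0.32115089] [[ 0.985  0.171 -0.001]
 [ 0.171 -0.985  0.001]
 [-0.001 -0.001 -1.   ]] 3.2
box ((0.42272791266441345, 0.22616906464099884), (0.16988417506217957, 0.22054895758628845), 9.12086296081543)
post 480 [0.47318459 0.23406431 0.20457997] [0.46198926 0.22629741 0.16502405] [0.47694032 0.24132795 0.2072648 ]
336 [0.47011289 0.23377999 0.20503498] ((0.4692491888999939, 0.2336091846227646), (0.014124596491456032, 0.013242220506072044), 10.039422035217285)
```

View pics/w3.png

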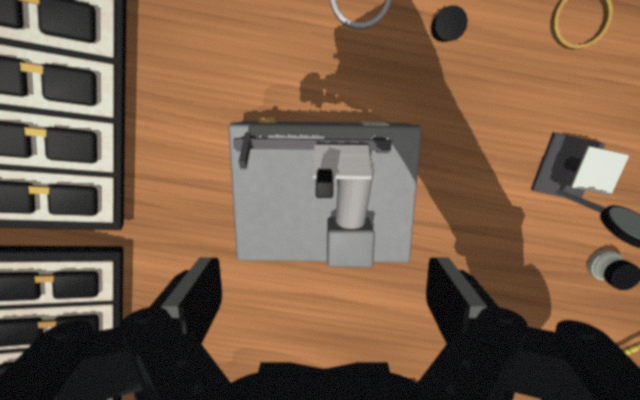

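The wrist view puts the post at (324,182), beside the tube mouth at (345,160). The post fit agrees across views: (0.4696, 0.2337). Descending and gripping.

```bash
python3 -m crank '[{"jaw":100,"x":3.5,"y":-1,"z":50,"ax":0,"ay":0,"az":0},{"jaw":100,"x":0,"y":0,"z":50,"ax":0,"ay":0,"az":0},{"jaw":100,"x":0,"y":0,"z":30,"ax":0,"ay":0,"az":0},{"jaw":100,"x":0,"y":0,"z":20,"ax":0,"ay":0,"az":0},{"jaw":0,"x":0,"y":0,"z":0,"ax":0,"ay":0,"az":0},{"jaw":0,"x":0,"y":0,"z":0,"ax":0,"ay":0,"az":0},{"jaw":0,"x":0,"y":0,"z":0,"ax":0,"ay":0,"az":0},{"jaw":0,"x":0,"y":0,"z":0,"ax":0,"ay":0,"az":0},{"jaw":0,"x":0,"y":0,"z":0,"ax":0,"ay":0,"az":0},{"jaw":0,"x":0,"y":0,"z":0,"ax":0,"ay":0,"az":0},{"jaw":0,"x":0,"y":0,"z":0,"ax":0,"ay":0,"az":0},{"jaw":0,"x":0,"y":0,"z":0,"ax":0,"ay":0,"az":0}]' 40
```

```text
t: 4.75
eef_pos: [0.4711, 0.2316, 0.1723]
tool_rot: [-0.0, 0.997, 0.083, 0.001]
contact_force: [-1.1, 0.1, 6.0]
gripper_width: 0.162
```

Width is 14 mm, so the post is held. Sliding along tool −y.

```bash
python3 -m crank '[{"jaw":0,"x":0,"y":-8,"z":0,"ax":0,"ay":0,"az":0},{"jaw":0,"x":0,"y":-10,"z":0,"ax":0,"ay":0,"az":0},{"jaw":0,"x":0,"y":-10,"z":0,"ax":0,"ay":0,"az":0},{"jaw":0,"x":0,"y":-10,"z":0,"ax":0,"ay":0,"az":0},{"jaw":0,"x":0,"y":-10,"z":0,"ax":0,"ay":0,"az":0},{"jaw":0,"x":0,"y":-6,"z":0,"ax":0,"ay":0,"az":0},{"jaw":0,"x":0,"y":-4,"z":0,"ax":0,"ay":0,"az":0},{"jaw":0,"x":0,"y":-2,"z":0,"ax":0,"ay":0,"az":0},{"jaw":0,"x":0,"y":-2,"z":0,"ax":0,"ay":0,"az":0},{"jaw":0,"x":0,"y":0,"z":0,"ax":0,"ay":0,"az":0}]'
```

```text
t: 6.0
eef_pos: [0.4613, 0.2923, 0.1722]
tool_rot: [0.0, 0.997, 0.083, 0.001]
contact_force: [0.8, -1.6, 5.6]
gripper_width: 0.159
```

```bash
python3 -m crank '[{"jaw":0,"x":0,"y":-3,"z":0,"ax":0,"ay":0,"az":0},{"jaw":0,"x":0,"y":-2,"z":0,"ax":0,"ay":0,"az":0},{"jaw":0,"x":0,"y":-2,"z":0,"ax":0,"ay":0,"az":0},{"jaw":0,"x":0,"y":0,"z":0,"ax":0,"ay":0,"az":0}]'
```

```text
t: 6.5
eef_pos: [0.4609, 0.2949, 0.1721]
tool_rot: [0.003, 0.997, 0.081, 0.0]
contact_force: [-0.8, -13.3, 12.7]
gripper_width: 0.16
```

```bash
python3 -m crank '[{"jaw":0,"x":0,"y":-3,"z":0,"ax":0,"ay":0,"az":0},{"jaw":0,"x":0,"y":0,"z":0,"ax":0,"ay":0,"az":0}]'
```

```text
t: 6.75
eef_pos: [0.4609, 0.295, 0.172]
tool_rot: [0.006, 0.997, 0.081, 0.0]
contact_force: [-0.1, -20.2, 17.3]
gripper_width: 0.156
```

It's firmly at the end stop: force rises with no travel, 64 mm moved. I'll relax the push, release and rise, then look.

```bash
python3 -m crank '[{"jaw":0,"x":0,"y":6.5,"z":0,"ax":0,"ay":0,"az":0},{"jaw":0,"x":0,"y":0,"z":0,"ax":0,"ay":0,"az":0},{"jaw":60,"x":0,"y":0,"z":0,"ax":0,"ay":0,"az":0},{"jaw":60,"x":0,"y":0,"z":0,"ax":0,"ay":0,"az":0},{"jaw":60,"x":0,"y":0,"z":0,"ax":0,"ay":0,"az":0},{"jaw":60,"x":0,"y":0,"z":-20,"ax":0,"ay":0,"az":0},{"jaw":60,"x":0,"y":0,"z":-40,"ax":0,"ay":0,"az":0},{"jaw":60,"x":0,"y":0,"z":-50,"ax":0,"ay":0,"az":0},{"jaw":60,"x":0,"y":20,"z":-40,"ax":0,"ay":0,"az":0},{"jaw":60,"x":0,"y":40,"z":0,"ax":0,"ay":0,"az":0},{"jaw":60,"x":0,"y":0,"z":0,"ax":0,"ay":0,"az":0}]'
python3 - <<'E'
from h import *
P,R,o=pose();print(P,R.as_matrix().round(3),o['t'])
p,d,c=cloud('wrist','w4.png'); X=pts(d,c).reshape(-1,3)
m=(np.abs(X[:,0]-.46)<.05)&(np.abs(X[:,1]-.29)<.06)&(X[:,2]>.198)&(X[:,2]<.22);print(m.sum(),np.median(X[m],0),cv2.minAreaRect(X[m,:2].astype(np.float32)))
m=(np.abs(X[:,0]-.43)<.16)&(np.abs(X[:,1]-.23)<.16)&(np.abs(X[:,2]-.065)<.005);print('box',cv2.minAreaRect(X[m,:2].astype(np.float32)))
# tube outer surface: axis fit in lockbox frame
from scipy.optimize import least_squares
a=np.radians(9.4);O=np.array([.4815,.2052,0]);Rb=np.array([[np.cos(a),np.sin(a),0],[-np.sin(a),np.cos(a),0],[0,0,1]])
L=(X-O)@Rb.T
ax=np.array([np.cos(np.radians(35)),0,np.sin(np.radians(35))]); 
s=(L-[0,0,.14])@ax; rr=np.linalg.norm((L-[0,0,.14])-s[:,None]*ax,axis=1)
m=(s>-.07)&(s<-.005)&(rr<.024)&(L[:,2]>.08); Q=L[m]
def f(v):
    A=np.array([1,v[2],np.tan(v[3])]);A/=np.linalg.norm(A); w=Q-[0,v[0],.14+v[1]]; w=w-np.outer(w@A,A); return np.linalg.norm(w,axis=1)-.017
r=least_squares(f,[0,0,0,np.radians(35)],loss='soft_l1',f_scale=.002);print(m.sum(),'tube dy,dz',r.x[:2],'yaw',np.degrees(r.x[2]),'pitch',np.degrees(r.x[3]),np.abs(r.fun).mean())
m=(np.abs(s)<.03)&(rr<.017)&(L[:,2]>.1); print('max s',np.percentile(s[m],[90,98,100]))
E
```

```text
t: 8.12
eef_pos: [0.4708, 0.2335, 0.3215]
tool_rot: [0.001, 0.997, 0.081, 0.0]
contact_force: [-0.1, 0.6, -0.4]
gripper_width: 0.6
[0.47075886 0.23349222 0.32149051] [[ 0.987  0.161  0.001]
 [ 0.161 -0.987 -0.002]
 [ 0.001  0.002 -1.   ]] 8.125
356 [0.46039312 0.29399589 0.20500111] ((0.45935991406440735, 0.29450085759162903), (0.014260690659284592, 0.014239362441003323), 8.800773620605469)
box ((0.42285388708114624, 0.22614914178848267), (0.16931875050067902, 0.22033514082431793), 9.189058303833008)
1355 tube dy,dz [8.91078174e-06 5.54304647e-04] yaw -0.10864435885182393 pitch 35.63828818830776 0.0009225702376920125
max s [0.0006738  0.00120415 0.00230562]
```

View pics/w4.png

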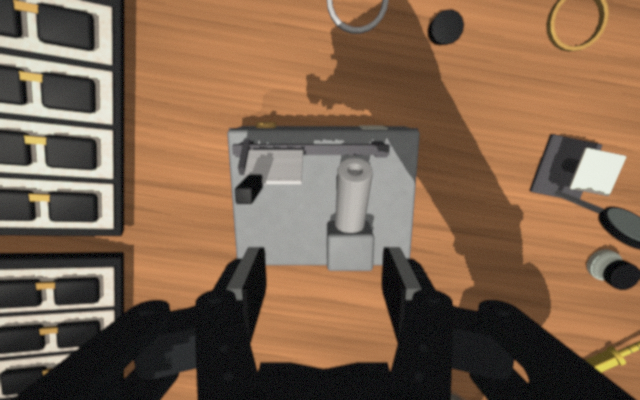

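The shutter is fully open: the bore is visible at (355,165) and the plate has moved aside to (285,165). The tube fit matches the model to under 1 mm. Now the rod.

```bash
python3 -m crank '[{"jaw":60,"x":0,"y":0,"z":0,"ax":0,"ay":0,"az":-7},{"jaw":60,"x":-9.6,"y":49,"z":0,"ax":0,"ay":0,"az":0},{"jaw":60,"x":-9.6,"y":49,"z":0,"ax":0,"ay":0,"az":0},{"jaw":60,"x":-9.6,"y":49,"z":0,"ax":0,"ay":0,"az":0},{"jaw":60,"x":-9.6,"y":49,"z":0,"ax":0,"ay":0,"az":0},{"jaw":60,"x":-9.6,"y":49,"z":0,"ax":0,"ay":0,"az":0},{"jaw":60,"x":-9.6,"y":49,"z":0,"ax":0,"ay":0,"az":0},{"jaw":60,"x":-9.6,"y":49,"z":0,"ax":0,"ay":0,"az":0},{"jaw":60,"x":-9.6,"y":49,"z":0,"ax":0,"ay":0,"az":0},{"jaw":60,"x":-9.6,"y":49,"z":0,"ax":0,"ay":0,"az":0},{"jaw":60,"x":-9.6,"y":49,"z":50,"ax":0,"ay":0,"az":0},{"jaw":60,"x":0,"y":0,"z":50,"ax":0,"ay":0,"az":0}]'
cat >> h.py <<'E'
def rod2(s,g=(.516,-.2633),a=16.3):
    p,d,c=load(s); P=pts(d,c).reshape(-1,3);a=np.radians(a);g=np.array(g);f=lambda:(np.array([np.cos(a),np.sin(a)]),np.array([-np.sin(a),np.cos(a)]))
    for it in range(3):
        u,n=f();S=(P[:,:2]-g)@u;W=(P[:,:2]-g)@n
        hm=(np.abs(W)<.015)&(P[:,2]>.052)&(P[:,2]<.064)&(S>-.03)&(S<.035)
        k=np.polyfit(S[hm],W[hm],1); a+=np.arctan(k[0]); g=g+n*k[1]
    u,n=f();S=(P[:,:2]-g)@u;W=(P[:,:2]-g)@n
    m=(np.abs(W)<.02)&(P[:,2]>.047)&(P[:,2]<.07)&(np.abs(S)<.2); mc=m&(np.abs(W)>.0105)&(S<0)&(S>-.08);mt=m&(np.abs(W)<.006)
    print('yaw',np.degrees(a),'grip by tip',g+u*(S[mt].min()+.135),'butt',g+u*(S[mt].max()-.06),'collar',g+u*((S[mc].min()+S[mc].max())/2+.041),np.median(P[hm,2]))
E
python3 - <<'E'
from h import *
P,R,o=pose();print(P,R.as_matrix().round(3),o['q'],o['t'])
cloud('wrist','w5.png');rod2('w5.png')
E
```

```text
t: 9.68
eef_pos: [0.5172, -0.258, 0.2258]
tool_rot: [0.001, 0.99, 0.142, 0.001]
contact_force: [0.2, 1.0, 0.4]
gripper_width: 0.603
[ 0.51719318 -0.25795667  0.22578464] [[ 0.96   0.281  0.001]
 [ 0.281 -0.96  -0.002]
 [ 0.001  0.002 -1.   ]] [ 0.51584338  0.33231418 -0.20202034  1.78961655  0.07788524  1.0254345
 -1.00216434] 9.675
yaw 16.038017823156185 grip by tip [ 0.51585937 -0.26355776] butt [ 0.51584901 -0.26356074] collar [ 0.51626863 -0.26344011] 0.05928151287818898
```

```bash
python3 -m crank '[{"jaw":60,"x":-2.7,"y":5,"z":45,"ax":0,"ay":0,"az":0},{"jaw":60,"x":0,"y":0,"z":50,"ax":0,"ay":0,"az":0},{"jaw":60,"x":0,"y":0,"z":50,"ax":0,"ay":0,"az":0},{"jaw":60,"x":0,"y":0,"z":30,"ax":0,"ay":0,"az":0},{"jaw":60,"x":0,"y":0,"z":20,"ax":0,"ay":0,"az":0},{"jaw":60,"x":0,"y":0,"z":0,"ax":0,"ay":0,"az":0},{"jaw":0,"x":0,"y":0,"z":0,"ax":0,"ay":0,"az":0},{"jaw":0,"x":0,"y":0,"z":0,"ax":0,"ay":0,"az":0},{"jaw":0,"x":0,"y":0,"z":0,"ax":0,"ay":0,"az":0},{"jaw":0,"x":0,"y":0,"z":0,"ax":0,"ay":0,"az":0},{"jaw":0,"x":0,"y":0,"z":0,"ax":0,"ay":0,"az":0},{"jaw":0,"x":0,"y":0,"z":0,"ax":0,"ay":0,"az":0}]' 70
```

```text
t: 11.22
eef_pos: [0.5169, -0.2618, 0.0338]
tool_rot: [0.001, 0.99, 0.143, 0.002]
contact_force: [1.3, -4.1, 6.2]
gripper_width: 0.172
```

Handle gripped. Lifting straight out.

```bash
python3 -m crank '[{"jaw":0,"x":0,"y":0,"z":-15,"ax":0,"ay":0,"az":0},{"jaw":0,"x":0,"y":0,"z":-35,"ax":0,"ay":0,"az":0},{"jaw":0,"x":0,"y":0,"z":-50,"ax":0,"ay":0,"az":0},{"jaw":0,"x":0,"y":0,"z":-50,"ax":0,"ay":0,"az":0},{"jaw":0,"x":0,"y":0,"z":-50,"ax":0,"ay":0,"az":0},{"jaw":0,"x":0,"y":0,"z":-50,"ax":0,"ay":0,"az":0},{"jaw":0,"x":0,"y":0,"z":-20,"ax":0,"ay":0,"az":0}]' && python3 -m crank '[{"jaw":0,"x":21.2,"y":-38.5,"z":0,"ax":0,"ay":0,"az":0},{"jaw":0,"x":21.2,"y":-38.5,"z":0,"ax":0,"ay":0,"az":0},{"jaw":0,"x":21.2,"y":-38.5,"z":0,"ax":0,"ay":0,"az":0},{"jaw":0,"x":21.2,"y":-38.5,"z":0,"ax":0,"ay":0,"az":0},{"jaw":0,"x":21.2,"y":-38.5,"z":0,"ax":0,"ay":0,"az":0},{"jaw":0,"x":21.2,"y":-38.5,"z":0,"ax":0,"ay":0,"az":0},{"jaw":0,"x":21.2,"y":-38.5,"z":0,"ax":0,"ay":0,"az":0},{"jaw":0,"x":21.2,"y":-38.5,"z":0,"ax":0,"ay":0,"az":0},{"jaw":0,"x":21.2,"y":-38.5,"z":0,"ax":0,"ay":0,"az":0},{"jaw":0,"x":21.2,"y":-38.5,"z":0,"ax":0,"ay":0,"az":0},{"jaw":0,"x":21.2,"y":-38.5,"z":0,"ax":0,"ay":0,"az":0},{"jaw":0,"x":0,"y":0,"z":0,"ax":0,"ay":0,"az":7}]' && python3 -m crank '[{"jaw":0,"x":0,"y":0,"z":0,"ax":0,"ay":7,"az":0},{"jaw":0,"x":0,"y":0,"z":0,"ax":0,"ay":7,"az":0},{"jaw":0,"x":0,"y":0,"z":0,"ax":0,"ay":7,"az":0},{"jaw":0,"x":0,"y":0,"z":0,"ax":0,"ay":7,"az":0},{"jaw":0,"x":0,"y":0,"z":0,"ax":0,"ay":7,"az":0},{"jaw":0,"x":0,"y":0,"z":0,"ax":0,"ay":0,"az":0},{"jaw":0,"x":0,"y":0,"z":0,"ax":0,"ay":0,"az":0}]'
python3 - <<'E'
from h import *
P,R,o=pose();print(P,R.as_matrix().round(3),o['q'],o['t'])
p,d,c=cloud('wrist','w6.png'); X=R.inv().apply(pts(d,c).reshape(-1,3)-P).reshape(400,640,3)
# shank points in tool frame
m=(np.abs(X[...,1])<.02)&(np.abs(X[...,2]+.019)<.025)&(X[...,0]<-.02)&(X[...,0]>-.16)&(d>0);
Q=X[m]
for a in np.arange(-.15,-.02,.01):
    k=(Q[:,0]>=a)&(Q[:,0]<a+.01)
    if k.any(): print(round(a,3),k.sum(),'y',Q[k,1].mean().round(4),np.ptp(Q[k,1]).round(4),'ztop',Q[k,2].min().round(4))
E
```

```text
t: 12.1
eef_pos: [0.5162, -0.2598, 0.3057]
tool_rot: [0.001, 0.99, 0.144, 0.002]
contact_force: [0.2, -0.2, -1.7]
gripper_width: 0.178
t: 13.6
eef_pos: [0.6165, 0.2177, 0.3015]
tool_rot: [-0.001, 0.996, 0.085, -0.001]
contact_force: [-0.4, -1.5, -1.2]
gripper_width: 0.172
t: 14.48
eef_pos: [0.6188, 0.2125, 0.3027]
tool_rot: [-0.025, 0.951, 0.079, 0.299]
contact_force: [-0.1, 0.7, -0.6]
gripper_width: 0.173
[0.61878767 0.21246052 0.3027402 ] [[ 0.808  0.166  0.565]
 [ 0.136 -0.986  0.095]
 [ 0.573 -0.    -0.82 ]] [-0.23008383  0.14481632 -0.32647535  1.99436291  0.56213444  0.49634098
 -2.37308855] 14.475
-0.04 565 y -0.0002 0.0248 ztop -0.027
-0.03 812 y -0.0003 0.0161 ztop -0.0267
```

View pics/w6.png

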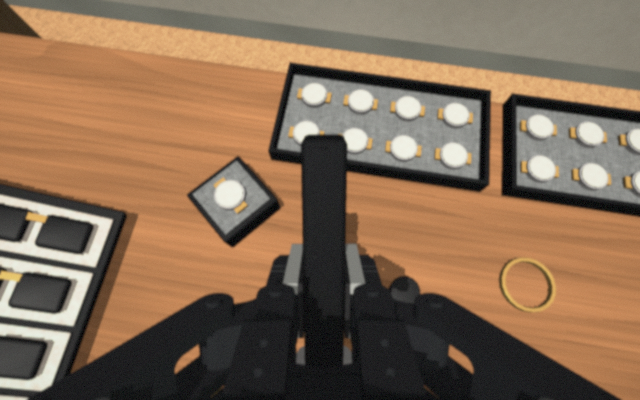

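The wrist view shows the black handle's butt at (325,140), held centrally; the gripper hides the shank. I'll fit the rod in the tool frame from the wrist, scene and top depths.

```bash
cat >> h.py <<'E'
def inhand(n):
    P,R,o=pose(); p,d,c=cloud(n,'tmp_'+n+'.png'); X=R.inv().apply(pts(d,c).reshape(-1,3)-P); ok=(d.ravel()>0)
    m=ok&(np.abs(X[:,1])<.02)&(np.abs(X[:,2]+.022)<.022)&(X[:,0]>.015)&(X[:,0]<.09); Q=X[m]; t=Q[(Q[:,2]<np.median(Q[:,2])+.004)]
    print(n,'handle',len(Q))
    if len(t)>10:
        print('  top z fit',np.polyfit(t[:,0],t[:,2],1),'y fit',np.polyfit(t[:,0],t[:,1],1),'y range',t[:,1].min(),t[:,1].max(),'butt x',Q[:,0].max())
    m=ok&(np.abs(X[:,1])<.012)&(np.abs(X[:,2]+.019)<.03)&(X[:,0]<-.048)&(X[:,0]>-.16); Q=X[m]
    print('  shank',len(Q))
    if len(Q)>6: print('   tip x',Q[:,0].min(),'z fit',np.polyfit(Q[:,0],Q[:,2],1),'y fit',np.polyfit(Q[:,0],Q[:,1],1)); 
    return Q
E
python3 - <<'E'
from h import *
for n in('wrist','scene','top'): inhand(n)
E
```

```text
wrist handle 5454
  top z fit [ 0.00628435 -0.02525296] y fit [ 0.00205922 -0.00025765] y range -0.008234070800392982 0.007845492197856409 butt x 0.05871635030728578
  shank 0
scene handle 178
  top z fit [ 0.04291885 -0.0260035 ] y fit [0.0034495  0.00067394] y range -0.007055378562468811 0.008463815381020796 butt x 0.060557972419690284
  shank 32
   tip x -0.10185852872197139 z fit [-0.03057508 -0.02213981] y fit [-0.03561695 -0.00187411]
top handle 131
  top z fit [ 0.01427057 -0.02732896] y fit [-0.00146427 -0.00070477] y range -0.00902625353988283 0.006999373915350644 butt x 0.058667862203663705
  shank 0
```

```bash
cat >> h.py <<'E'
def tubegap():
    P,R,o=pose(); M=np.array([.4815,.2052,.140]); y,p=np.radians([9.3,35]); A=np.array([np.cos(p)*np.cos(y),np.cos(p)*np.sin(y),np.sin(p)])
    tip=P+R.apply([-.136,0,-.0168]); col=P+R.apply([-.046,0,-.0163])
    Rt=Rn.from_matrix(np.stack([A,[np.sin(y),-np.cos(y),0],np.cross(A,[np.sin(y),-np.cos(y),0])],1))
    inv=lambda v:1000*Rt.inv().apply(v)
    print('tip rel mouth (axial,side,perp mm)',inv(tip-M).round(1),'collar',inv(col-M).round(1)); 
    print('shift to put tip 20mm out, tool mm',(1000*R.inv().apply(M+.02*A-tip)).round(1),'turn deg',np.degrees((R.inv()*Rt).as_rotvec()).round(2),'F',o['contact_force'],o['gripper_width'],o['t'])
E
python3 -c "
from h import *
tubegap()"
```

```text
tip rel mouth (axial,side,perp mm) [ 69.6  15.7 -71.3] collar [159.6  15.4 -70.8]
shift to put tip 20mm out, tool mm [-49.6 -15.6  71.3] turn deg [-0.14  0.    0.14] F [ 0.03471947  0.12955532 -0.69927217] 0.16886736227012455 14.675
```

```bash
python3 -m crank '[{"jaw":0,"x":0,"y":-5,"z":25,"ax":0,"ay":0,"az":0},{"jaw":0,"x":0,"y":-5,"z":25,"ax":0,"ay":0,"az":0},{"jaw":0,"x":-10,"y":-5.6,"z":21.3,"ax":0,"ay":0,"az":0},{"jaw":0,"x":-25,"y":0,"z":0,"ax":0,"ay":0,"az":0},{"jaw":0,"x":-14.6,"y":0,"z":0,"ax":0,"ay":0,"az":0},{"jaw":0,"x":0,"y":0,"z":0,"ax":0,"ay":0,"az":0},{"jaw":0,"x":0,"y":0,"z":0,"ax":0,"ay":0,"az":0},{"jaw":0,"x":0,"y":0,"z":0,"ax":0,"ay":0,"az":0}]'
python3 - <<'E'
from h import *
tubegap()
for n in ('top','scene'): inhand(n)
p,d,c=load('tmp_scene.png');q,e,f=load('tmp_top.png')
P,R,o=pose(); 
for cc in(c,f):
  for X in(P+R.apply([-.136,0,-.0168]),np.array([.4815,.2052,.14])):
    x=np.array(cc['R'])@X+cc['t'];print('px',cc['fx']*x[0]/x[2]+cc['cx'],cc['fy']*x[1]/x[2]+cc['cy'])
im=np.hstack([cv2.resize(p[195:275,355:435],(400,400),interpolation=cv2.INTER_CUBIC),cv2.resize(q[150:230,215:295],(400,400),interpolation=cv2.INTER_CUBIC)])
cv2.imwrite('pics/c2.png',im[:,:,::-1])
E
```

```text
t: 15.68
eef_pos: [0.6171, 0.2277, 0.216]
tool_rot: [-0.025, 0.95, 0.079, 0.3]
contact_force: [1.0, 0.2, -0.5]
gripper_width: 0.173
tip rel mouth (axial,side,perp mm) [20.2  0.1 -0.1] collar [110.2  -0.2   0.3]
shift to put tip 20mm out, tool mm [-0.2 -0.1  0.1] turn deg [-0.15 -0.07  0.15] F [ 0.95370475  0.17110857 -0.50882363] 0.17332038529773258 15.675
top handle 112
  top z fit [ 0.00218029 -0.02654229] y fit [-0.00714756 -0.00065467] y range -0.009083236367884802 0.006978743943170142 butt x 0.05875258934782228
  shank 14
   tip x -0.159448403250214 z fit [3.52860284 0.5380265 ] y fit [0.27063781 0.0517135 ]
scene handle 154
  top z fit [ 0.03408069 -0.02553646] y fit [0.01387419 0.00029276] y range -0.007023977447746444 0.008754421824588098 butt x 0.05974930366130064
  shank 24
   tip x -0.08789164866478508 z fit [-0.02971894 -0.02193908] y fit [-0.02581914 -0.0010855 ]
px 379.938483662698 250.8750185232975
px 381.42281867131504 247.3746506865966
px 248.5535687596702 182.7550930461989
px 250.0493409655206 188.7198649713883
```

View pics/c2.png

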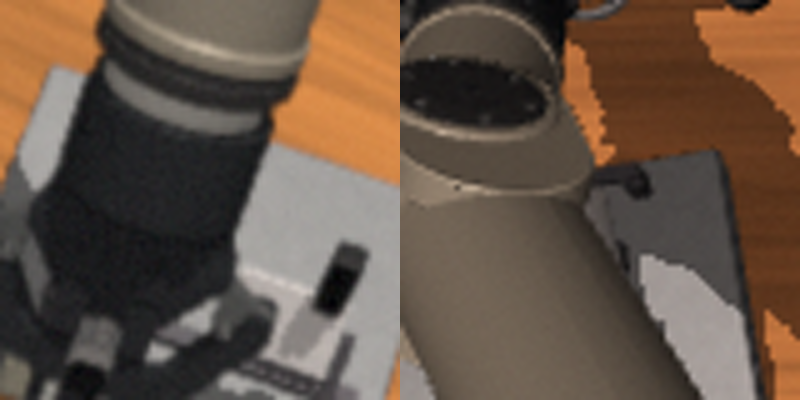

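Neither camera can see the tip because the arm hides it, so I'll feed it in carefully by force.

```bash
python3 -m crank '[{"jaw":0,"x":-8,"y":0,"z":0,"ax":0,"ay":0,"az":0},{"jaw":0,"x":-8,"y":0,"z":0,"ax":0,"ay":0,"az":0},{"jaw":0,"x":-8,"y":0,"z":0,"ax":0,"ay":0,"az":0},{"jaw":0,"x":-8,"y":0,"z":0,"ax":0,"ay":0,"az":0},{"jaw":0,"x":0,"y":0,"z":0,"ax":0,"ay":0,"az":0}]'; python3 -c "
from h import *
tubegap()"
```

```text
t: 16.4
eef_pos: [0.5893, 0.2231, 0.1962]
tool_rot: [-0.025, 0.951, 0.08, 0.299]
contact_force: [-0.1, -0.2, -1.3]
gripper_width: 0.173
tip rel mouth (axial,side,perp mm) [-14.3   0.4  -0.3] collar [75.7  0.   0.3]
shift to put tip 20mm out, tool mm [34.3 -0.3  0.3] turn deg [-0.13  0.07  0.25] F [-0.14991262 -0.18644453 -1.31212425] 0.1728071411541988 16.4
```

Tip is 14 mm inside with no contact force. Continuing.

```bash
python3 -m crank '[{"jaw":0,"x":-10,"y":0,"z":0,"ax":0,"ay":0,"az":0},{"jaw":0,"x":-10,"y":0,"z":0,"ax":0,"ay":0,"az":0},{"jaw":0,"x":-10,"y":0,"z":0,"ax":0,"ay":0,"az":0},{"jaw":0,"x":-10,"y":0,"z":0,"ax":0,"ay":0,"az":0},{"jaw":0,"x":-10,"y":0,"z":0,"ax":0,"ay":0,"az":0},{"jaw":0,"x":-10,"y":0,"z":0,"ax":0,"ay":0,"az":0},{"jaw":0,"x":-6,"y":0,"z":0,"ax":0,"ay":0,"az":0},{"jaw":0,"x":0,"y":0,"z":0,"ax":0,"ay":0,"az":0}]'; python3 -c "
from h import *
tubegap()"
```

```text
t: 17.4
eef_pos: [0.54, 0.2155, 0.1706]
tool_rot: [-0.023, 0.953, 0.079, 0.293]
contact_force: [8.5, -0.5, -7.5]
gripper_width: 0.173
tip rel mouth (axial,side,perp mm) [-69.5  -0.1  -9.8] collar [20.5 -0.5 -8. ]
shift to put tip 20mm out, tool mm [89.6  0.5  8.5] turn deg [0.07 0.87 0.25] F [ 8.48548338 -0.46634744 -7.46075299] 0.17310708409343586 17.4
```

```bash
python3 -c "
from h import *
P,R,o=pose();print(np.array(o['q']).round(3),np.array(o['joint_vel']).round(3),np.array(o['joint_torque']).round(1),P,R.as_matrix().round(3))"
```

```text
[-1.071  0.224  0.498  2.306  0.987  0.17  -2.958] [ 0.011  0.002 -0.009 -0.002  0.    -0.002 -0.001] [ -2.  -32.9   1.9 -19.1   0.   -0.6  -0.1] [0.54004954 0.21545955 0.17062569] [[ 0.816  0.164  0.554]
 [ 0.138 -0.986  0.089]
 [ 0.561  0.004 -0.828]]
```

Joints 6 (0.17) and 7 (−2.96) are at their limits: 35° of tool lean isn't reachable this close to the base, and the arm pressed the rod sideways. The tube itself holds the rod, so I'll ease off, release it in the bore, and regrip it with the tool about 25° more upright.

```bash
python3 -m crank '[{"jaw":0,"x":5,"y":0,"z":4,"ax":0,"ay":0,"az":0},{"jaw":0,"x":5,"y":0,"z":4,"ax":0,"ay":0,"az":0},{"jaw":0,"x":0,"y":0,"z":0,"ax":0,"ay":0,"az":0}]'; python3 -c "
from h import *
tubegap(); print(pose()[2]['q'])"
```

```text
t: 17.77
eef_pos: [0.5512, 0.2174, 0.1683]
tool_rot: [-0.022, 0.953, 0.08, 0.291]
contact_force: [-3.4, -0.4, 3.2]
gripper_width: 0.174
tip rel mouth (axial,side,perp mm) [-61.5  -0.2  -1.8] collar [28.5 -0.6  0.3]
shift to put tip 20mm out, tool mm [81.5  0.5  0.3] turn deg [0.07 1.01 0.27] F [-3.42878097 -0.43755791  3.15861921] 0.17425521928626933 17.775
[-1.00437685  0.24260811  0.44030596  2.28117633  0.96657553  0.17032803
 -2.92891202]
```

```bash
python3 -m crank '[{"jaw":60,"x":0,"y":0,"z":0,"ax":0,"ay":0,"az":0},{"jaw":60,"x":0,"y":0,"z":0,"ax":0,"ay":0,"az":0},{"jaw":60,"x":0,"y":0,"z":0,"ax":0,"ay":0,"az":0},{"jaw":60,"x":10,"y":0,"z":-14,"ax":0,"ay":0,"az":0},{"jaw":60,"x":20,"y":0,"z":-28,"ax":0,"ay":0,"az":0},{"jaw":60,"x":25,"y":0,"z":-35,"ax":0,"ay":0,"az":0},{"jaw":60,"x":0,"y":0,"z":0,"ax":0,"ay":-8,"az":0},{"jaw":60,"x":0,"y":0,"z":0,"ax":0,"ay":-8,"az":0},{"jaw":60,"x":0,"y":0,"z":0,"ax":0,"ay":-8,"az":0},{"jaw":60,"x":0,"y":0,"z":0,"ax":0,"ay":0,"az":0}]'
python3 - <<'E'
from h import *
P,R,o=pose();print(P,R.as_matrix().round(3),np.array(o['q']).round(2),o['t'])
p,d,c=cloud('wrist','w7.png'); X=pts(d,c).reshape(-1,3)
M=np.array([.4815,.2052,.140]);y,q=np.radians([9.3,35]);A=np.array([np.cos(q)*np.cos(y),np.cos(q)*np.sin(y),np.sin(q)]);Y=np.array([-np.sin(y),np.cos(y),0]);N=np.cross(A,Y)
L=np.stack([(X-M)@A,(X-M)@Y,(X-M)@N],1)
m=(L[:,0]>.001)&(L[:,0]<.15)&(np.abs(L[:,1])<.02)&(np.abs(L[:,2])<.03)
for a in np.arange(0,.15,.01):
    k=m&(L[:,0]>=a)&(L[:,0]<a+.01)
    if k.sum()>5: print(round(a,2),k.sum(),'y',(L[k,1].min()*1e3).round(1),(L[k,1].max()*1e3).round(1),'n',(L[k,2].min()*1e3).round(1),(L[k,2].max()*1e3).round(1))
E
```

```text
t: 19.02
eef_pos: [0.5566, 0.217, 0.2634]
tool_rot: [-0.004, 0.992, 0.08, 0.098]
contact_force: [-0.7, -0.5, -0.4]
gripper_width: 0.599
[0.55661671 0.2169693  0.26344423] [[ 0.968  0.16   0.193]
 [ 0.158 -0.987  0.023]
 [ 0.194  0.008 -0.981]] [-0.67  0.22  0.19  1.87  0.04  0.87 -1.93] 19.025
0.0 201 y -19.2 19.7 n -29.9 16.3
0.01 22 y -3.7 4.4 n -0.3 1.9
0.02 135 y -12.1 14.4 n -14.1 10.1
0.03 519 y -12.2 14.3 n -14.3 9.5
0.04 199 y -6.4 8.5 n 1.5 4.6
0.05 207 y -6.2 9.0 n 0.4 3.6
0.06 217 y -6.1 8.8 n -0.4 2.9
0.07 246 y -6.0 9.3 n -1.3 2.2
0.08 251 y -5.8 9.5 n -2.6 1.1
0.09 282 y -6.3 9.5 n -4.1 0.7
0.1 314 y -6.3 9.8 n -4.5 -0.3
0.11 338 y -6.1 10.1 n -5.7 -1.1
0.12 699 y -5.9 10.2 n -21.7 -1.9
```

View pics/w7.png

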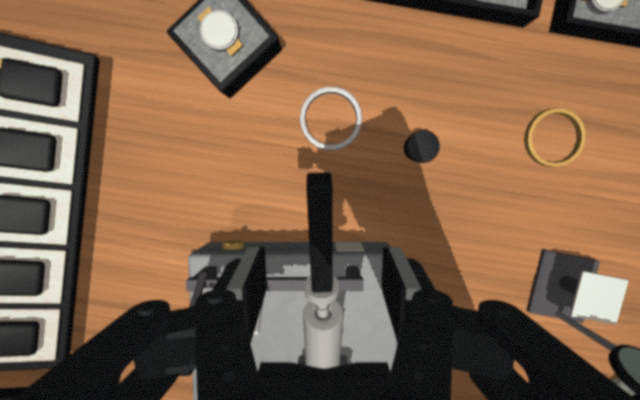

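The rod stayed in the tube: collar at (322,290), handle up to the butt at (319,180). It stands about 28 mm short of the mouth and droops about 6°. The arm is now well away from its limits (q7 −1.93, q6 0.87), so I'll regrip here with the tool near upright.

```bash
python3 -m crank '[{"jaw":60,"x":-18,"y":-2,"z":15,"ax":0,"ay":-7,"az":0},{"jaw":60,"x":0,"y":0,"z":30,"ax":0,"ay":0,"az":0},{"jaw":60,"x":0,"y":0,"z":30,"ax":0,"ay":0,"az":0},{"jaw":60,"x":0,"y":0,"z":20,"ax":0,"ay":0,"az":0},{"jaw":60,"x":0,"y":0,"z":9,"ax":0,"ay":0,"az":0},{"jaw":60,"x":0,"y":0,"z":0,"ax":0,"ay":0,"az":0}]'
python3 - <<'E'
from h import *
P,R,o=pose();G=P+R.apply([0,0,-.019]);print('grasp pt',G,R.as_matrix().round(3),np.array(o['q']).round(2))
M=np.array([.4815,.2052,.140]);y,q=np.radians([9.3,35]);A=np.array([np.cos(q)*np.cos(y),np.cos(q)*np.sin(y),np.sin(q)]);Y=np.array([-np.sin(y),np.cos(y),0]);N=np.cross(A,Y)
print('in tube frame',[(G-M)@A,(G-M)@Y,(G-M)@N])
E
```

```text
t: 19.82
eef_pos: [0.5451, 0.2166, 0.1557]
tool_rot: [0.001, 0.996, 0.081, 0.036]
contact_force: [-0.3, -0.1, 0.4]
gripper_width: 0.601
grasp pt [0.54375626 0.21651846 0.17469548] [[ 0.984  0.162  0.071]
 [ 0.162 -0.987  0.003]
 [ 0.071  0.009 -0.997]] [-0.63  0.38  0.16  1.91 -0.04  0.79 -1.86]
in tube frame [np.float64(0.07172584587256123), np.float64(0.0011088337052072173), np.float64(-0.007867614813168833)]
```

```bash
python3 -m crank '[{"jaw":0,"x":0,"y":0,"z":0,"ax":0,"ay":0,"az":0},{"jaw":0,"x":0,"y":0,"z":0,"ax":0,"ay":0,"az":0},{"jaw":0,"x":0,"y":0,"z":0,"ax":0,"ay":0,"az":0},{"jaw":0,"x":0,"y":0,"z":0,"ax":0,"ay":0,"az":0},{"jaw":0,"x":0,"y":0,"z":0,"ax":0,"ay":0,"az":0}]' 80
cat >> h.py <<'E'
def rodtool(save='rt.png'):
    "handle top/butt in tool frame -> rod dir, grip origin in tool frame; also tube frame"
    P,R,o=pose(); p,d,c=cloud('wrist',save); X=R.inv().apply(pts(d,c).reshape(-1,3)-P)
    m=(d.ravel()>0)&(np.abs(X[:,1])<.006)&(X[:,2]>-.07)&(X[:,2]<.0)&(X[:,0]>.012)&(X[:,0]<.075)
    Q=X[m]; k=np.polyfit(Q[:,0],Q[:,2],1)
    for i in range(6):
        r=Q[:,2]-np.polyval(k,Q[:,0]); g=np.abs(r)<.002; k=np.polyfit(Q[g,0],Q[g,2],1)
    al=np.arctan(k[0]); u=np.array([np.cos(al),0,np.sin(al)]); n=np.array([-np.sin(al),0,np.cos(al)]) # n downwards
    T=Q[g]; m2=(np.abs(X[:,1])<.02)&(np.abs((X-[0,0,k[1]])@n)<.002)&(X[:,0]>.012)&(X[:,0]<.075); yy=X[m2]
    ky=np.polyfit(yy[:,0],yy[:,1],1); sb=np.percentile((T@u),99.7)
    org=np.array([0,0,k[1]])+n*.009+u*(sb-u@np.array([0,0,k[1]])-.06)
    print('rod pitch in tool deg',np.degrees(al).round(2),'yaw slope',ky.round(4),'origin in tool mm',(1000*org).round(1),g.sum())
    return org,u
def tub(org,u,pitch=35):
    P,R,o=pose(); M=np.array([.4815,.2052,.140]);y,q=np.radians([9.3,pitch]);A=np.array([np.cos(q)*np.cos(y),np.cos(q)*np.sin(y),np.sin(q)]);Y=np.array([-np.sin(y),np.cos(y),0]);N=np.cross(A,Y);B=np.stack([A,Y,N])
    U=R.apply(u);print('rod dir in tube: yaw,pitch err deg',np.degrees([(U@Y),(U@N)]).round(2))
    for nm,s in(('tip',-.135),('collar',-.045),('grip',0)): print(nm,(1000*B@(P+R.apply(org+s*u)-M)).round(1))
    print('tube axis (out) in tool',R.inv().apply(A).round(4),'N in tool',R.inv().apply(N).round(4),'Y',R.inv().apply(Y).round(3),'F',np.round(o['contact_force'],1),np.array(o['q']).round(2),o['t'])
E
python3 - <<'E'
from h import *
tub(*rodtool())
E
```

```text
t: 20.45
eef_pos: [0.5465, 0.2167, 0.1566]
tool_rot: [0.001, 0.996, 0.081, 0.036]
contact_force: [0.7, -0.2, 4.8]
gripper_width: 0.175
rod pitch in tool deg -24.96 yaw slope [-0.005  -0.0002] origin in tool mm [ -3.5   0.  -17.1] 3429
rod dir in tube: yaw,pitch err deg [ 0.21 -5.88]
tip [-65.    0.5   6.1]
collar [24.5  0.8 -3.2]
grip [69.3  1.  -7.8]
tube axis (out) in tool [ 0.8586  0.0044 -0.5127] N in tool [-0.5127  0.0065 -0.8585] Y [ 0.    -1.    -0.008] F [-0.1 -1.2  5.3] [-0.63  0.38  0.16  1.9  -0.04  0.79 -1.86] 20.5
```

```bash
python3 -m crank '[{"jaw":0,"x":-0.8,"y":0.3,"z":-2.2,"ax":0,"ay":1.8,"az":0},{"jaw":0,"x":-0.8,"y":0.3,"z":-2.2,"ax":0,"ay":1.8,"az":0},{"jaw":0,"x":-0.8,"y":0.2,"z":-2.2,"ax":0,"ay":1.6,"az":0},{"jaw":0,"x":0,"y":0,"z":0,"ax":0,"ay":0,"az":0}]'
python3 - <<'E'
from h import *
tub(*rodtool('rt2.png'))
E
```

```text
t: 21.0
eef_pos: [0.5419, 0.2153, 0.162]
tool_rot: [-0.002, 0.993, 0.081, 0.081]
contact_force: [0.8, -0.5, -0.8]
gripper_width: 0.172
rod pitch in tool deg -25.18 yaw slope [-0.003  -0.0003] origin in tool mm [ -3.6   0.  -17. ] 3414
rod dir in tube: yaw,pitch err deg [ 0.28 -0.58]
tip [-67.7  -0.3   0.9]
collar [22.3  0.1 -0. ]
grip [67.3  0.3 -0.5]
tube axis (out) in tool [ 0.9007  0.005  -0.4344] N in tool [-0.4345  0.0066 -0.9007] Y [ 0.002 -1.    -0.008] F [ 0.2  0.3 -1.4] [-0.67  0.33  0.18  1.98  0.    0.69 -1.91] 21.05
```

Coaxial and free of force, with the collar 22 mm out. Pushing home.

```bash
python3 -m crank '[{"jaw":0,"x":-4.5,"y":0,"z":2.17,"ax":0,"ay":0,"az":0},{"jaw":0,"x":-4.5,"y":0,"z":2.17,"ax":0,"ay":0,"az":0},{"jaw":0,"x":-4.5,"y":0,"z":2.17,"ax":0,"ay":0,"az":0},{"jaw":0,"x":-3.6,"y":0,"z":1.74,"ax":0,"ay":0,"az":0},{"jaw":0,"x":-1.8,"y":0,"z":0.87,"ax":0,"ay":0,"az":0},{"jaw":0,"x":-0.9,"y":0,"z":0.43,"ax":0,"ay":0,"az":0},{"jaw":0,"x":0,"y":0,"z":0,"ax":0,"ay":0,"az":0}]'
python3 - <<'E'
from h import *
tub(*rodtool('rt3.png'))
E
```

```text
t: 21.92
eef_pos: [0.5253, 0.2124, 0.1498]
tool_rot: [-0.003, 0.993, 0.081, 0.081]
contact_force: [-0.5, -0.4, -0.5]
gripper_width: 0.173
rod pitch in tool deg -25.02 yaw slope [-0.0011 -0.0004] origin in tool mm [ -3.6   0.  -17. ] 3419
rod dir in tube: yaw,pitch err deg [ 0.25 -0.69]
tip [-88.8  -0.5   1.1]
collar [ 1.2 -0.1  0. ]
grip [46.2  0.1 -0.5]
tube axis (out) in tool [ 0.901   0.0045 -0.4337] N in tool [-0.4338  0.0067 -0.901 ] Y [ 0.001 -1.    -0.008] F [-0.3 -0.6 -1. ] [-0.68  0.32  0.18  2.03  0.01  0.65 -1.93] 21.975
```

```bash
python3 -m crank '[{"jaw":0,"x":-0.9,"y":0,"z":0.43,"ax":0,"ay":0,"az":0},{"jaw":0,"x":-0.9,"y":0,"z":0.43,"ax":0,"ay":0,"az":0},{"jaw":0,"x":-0.9,"y":0,"z":0.43,"ax":0,"ay":0,"az":0},{"jaw":0,"x":0,"y":0,"z":0,"ax":0,"ay":0,"az":0}]'
python3 - <<'E'
from h import *
tub(*rodtool('rt4.png'))
E
```

```text
t: 22.48
eef_pos: [0.5254, 0.2124, 0.1497]
tool_rot: [-0.003, 0.993, 0.081, 0.084]
contact_force: [4.9, -0.7, 5.7]
gripper_width: 0.173
rod pitch in tool deg -24.98 yaw slope [-0.0034 -0.0003] origin in tool mm [ -3.6   0.  -16.9] 3404
rod dir in tube: yaw,pitch err deg [ 0.19 -0.43]
tip [-89.   -0.2   0.3]
collar [ 1.   0.1 -0.4]
grip [46.   0.2 -0.7]
tube axis (out) in tool [ 0.9032  0.0034 -0.4291] N in tool [-0.4292  0.006  -0.9032] Y [ 0.001 -1.    -0.007] F [ 5.  -1.   5.2] [-0.68  0.32  0.18  2.03  0.01  0.64 -1.93] 22.525
```

```bash
python3 -m crank '[{"jaw":0,"x":-1.8,"y":0,"z":0.87,"ax":0,"ay":0,"az":0},{"jaw":0,"x":-1.8,"y":0,"z":0.87,"ax":0,"ay":0,"az":0},{"jaw":0,"x":0,"y":0,"z":0,"ax":0,"ay":0,"az":0}]'
python3 - <<'E'
from h import *
tub(*rodtool('rt5.png'))
E
```

```text
t: 22.9
eef_pos: [0.5254, 0.2125, 0.1497]
tool_rot: [-0.004, 0.993, 0.08, 0.087]
contact_force: [8.4, -1.9, 13.2]
gripper_width: 0.174
rod pitch in tool deg -24.57 yaw slope [-0.0064 -0.0002] origin in tool mm [ -3.6   0.  -17. ] 3450
rod dir in tube: yaw,pitch err deg [ 0.11 -0.46]
tip [-89.   -0.1   0.4]
collar [ 1.   0.1 -0.3]
grip [46.   0.2 -0.6]
tube axis (out) in tool [ 0.9061  0.002  -0.4231] N in tool [-0.4231  0.0052 -0.9061] Y [-0.    -1.    -0.006] F [ 8.8 -1.  12.3] [-0.69  0.32  0.18  2.03  0.01  0.63 -1.94] 22.95
```

The collar is seated: no further travel as force rises to 14 N. Drawing right out along the axis.

```bash
python3 -m crank '[{"jaw":0,"x":4.5,"y":0,"z":-2.1,"ax":0,"ay":0,"az":0},{"jaw":0,"x":9,"y":0,"z":-4.3,"ax":0,"ay":0,"az":0},{"jaw":0,"x":13.5,"y":0,"z":-6.5,"ax":0,"ay":0,"az":0},{"jaw":0,"x":13.5,"y":0,"z":-6.5,"ax":0,"ay":0,"az":0},{"jaw":0,"x":13.5,"y":0,"z":-6.5,"ax":0,"ay":0,"az":0}]'
python3 - <<'E'
from h import *
tub(*rodtool('rt6.png'))
E
```

```text
t: 23.58
eef_pos: [0.5687, 0.2198, 0.1804]
tool_rot: [-0.002, 0.993, 0.081, 0.081]
contact_force: [-0.8, 0.5, -1.1]
gripper_width: 0.172
rod pitch in tool deg -25.08 yaw slope [-0.005  -0.0002] origin in tool mm [ -3.7   0.  -16.9] 3402
rod dir in tube: yaw,pitch err deg [ 0.22 -0.48]
tip [-32.8   0.    0.4]
collar [57.2  0.4 -0.4]
grip [102.2   0.6  -0.8]
tube axis (out) in tool [ 0.9021  0.0039 -0.4314] N in tool [-0.4314  0.0064 -0.9021] Y [ 0.001 -1.    -0.007] F [-0.4 -0.3  1.7] [-0.65  0.35  0.18  1.9  -0.01  0.74 -1.89] 23.625
```

```bash
python3 -m crank '[{"jaw":0,"x":12.6,"y":0,"z":-6,"ax":0,"ay":0,"az":0},{"jaw":0,"x":12.6,"y":0,"z":-6,"ax":0,"ay":0,"az":0},{"jaw":0,"x":12.6,"y":0,"z":-6,"ax":0,"ay":0,"az":0},{"jaw":0,"x":12.6,"y":0,"z":-6,"ax":0,"ay":0,"az":0},{"jaw":0,"x":12.6,"y":0,"z":-6,"ax":0,"ay":0,"az":0},{"jaw":0,"x":12.6,"y":0,"z":-6,"ax":0,"ay":0,"az":0},{"jaw":0,"x":0,"y":0,"z":-20,"ax":0,"ay":0,"az":0},{"jaw":0,"x":0,"y":0,"z":-20,"ax":0,"ay":-8.6,"az":0},{"jaw":0,"x":0,"y":0,"z":0,"ax":0,"ay":-8.6,"az":0},{"jaw":0,"x":0,"y":0,"z":0,"ax":0,"ay":-8.6,"az":0},{"jaw":0,"x":0,"y":0,"z":0,"ax":0,"ay":-8.6,"az":0},{"jaw":0,"x":0,"y":0,"z":0,"ax":0,"ay":0,"az":0}]'
cat > s.py <<'E'
from h import *
import sys
def st():
    org,u=rodtool('st%d.png'%int(1000*readout.get_obs()['t'])); P,R,o=pose(); U=R.apply(u); tip=P+R.apply(org-.135*u); T=np.array([.5095,-.0895,.090])
    print('rod yaw,pitch',np.degrees([np.arctan2(U[1],U[0]),np.arcsin(U[2])]).round(2),'tip',tip.round(4),'err world mm',(1000*(T-tip)).round(1)); print('tip shift in tool mm',(1000*R.inv().apply(T-tip)).round(1),'world z in tool',R.inv().apply([0,0,1]).round(3),'tip in tool',(org-.135*u).round(4))
    print('TCP',P.round(4),R.as_matrix().round(3),np.array(o['q']).round(2),o['t'])
st()
E
python3 s.py
python3 - <<'E'
from h import *
# plate/stand yaw, from stored wrist view w2
for s in('w2.png','w7.png','scene1.png','top1.png'):
    p,d,c=load(s);X=pts(d,c);m=(np.abs(X[...,0]-.51)<.04)&(np.abs(X[...,1]+.09)<.04)&(np.abs(X[...,2]-.06)<.004)&(p.min(-1)>150)
    Q=X[m]; print(s,len(Q),cv2.minAreaRect(Q[:,:2].astype(np.float32)) if len(Q)>10 else '')
E
```

```text
t: 25.12
eef_pos: [0.63, 0.2301, 0.2644]
tool_rot: [0.022, 0.973, 0.078, -0.218]
contact_force: [0.3, -0.0, -2.0]
gripper_width: 0.173
rod pitch in tool deg -25.27 yaw slope [-0.0038 -0.0003] origin in tool mm [ -3.6   0.  -17.1] 3394
rod yaw,pitch [9.29 0.17] tip [0.5005 0.2094 0.2826] err world mm [   9.  -298.9 -192.6]
tip shift in tool mm [ 47.1 294.7 193.5] world z in tool [-0.424  0.009 -0.906] tip in tool [-0.1257  0.      0.0405]
TCP [0.6298 0.2304 0.266 ] [[ 0.894  0.161 -0.417]
 [ 0.142 -0.987 -0.076]
 [-0.424  0.009 -0.906]] [-0.49  0.71  0.18  1.16 -0.18  1.71 -1.73] 25.175
w2.png 1840 ((0.5105358958244324, -0.08925750851631165), (0.04969531297683716, 0.04828215762972832), 88.78872680664062)
w7.png 1998 ((0.5093359351158142, -0.0895080640912056), (0.05178277567028999, 0.04943522810935974), 88.07844543457031)
scene1.png 260 ((0.5110520124435425, -0.09101570397615433), (0.05045722797513008, 0.04882114380598068), 88.34388732910156)
top1.png 188 ((0.5093852877616882, -0.08812660723924637), (0.04703414440155029, 0.045439742505550385), 88.74958038330078)
```

```bash
python3 -m crank '[{"jaw":0,"x":-5.7,"y":39.5,"z":3,"ax":0,"ay":0,"az":0},{"jaw":0,"x":-5.7,"y":39.5,"z":3,"ax":0,"ay":0,"az":0},{"jaw":0,"x":-5.7,"y":39.5,"z":3,"ax":0,"ay":0,"az":0},{"jaw":0,"x":-5.7,"y":39.5,"z":3,"ax":0,"ay":0,"az":0},{"jaw":0,"x":-5.7,"y":39.5,"z":3,"ax":0,"ay":0,"az":0},{"jaw":0,"x":-5.7,"y":39.5,"z":3,"ax":0,"ay":0,"az":0},{"jaw":0,"x":-5.7,"y":39.5,"z":3,"ax":0,"ay":0,"az":0},{"jaw":0,"x":-5.7,"y":39.5,"z":3,"ax":0,"ay":0,"az":0},{"jaw":0,"x":0,"y":0,"z":0,"ax":2.3,"ay":0,"az":4.9},{"jaw":0,"x":0,"y":0,"z":0,"ax":2.3,"ay":0,"az":4.9},{"jaw":0,"x":0,"y":0,"z":0,"ax":0,"ay":0,"az":0}]'
sed -i 's/.5095,-.0895/.510,-.0895/' s.py; python3 s.py
```

```text
t: 26.55
eef_pos: [0.6293, -0.0905, 0.2695]
tool_rot: [0.001, 0.977, -0.014, -0.215]
contact_force: [-0.3, -0.7, -0.8]
gripper_width: 0.172
rod pitch in tool deg -25.23 yaw slope [-0.0064 -0.0002] origin in tool mm [ -3.8   0.  -17. ] 3390
rod yaw,pitch [-1.42  0.42] tip [ 0.4983 -0.0863  0.2852] err world mm [  11.7   -3.2 -195.2]
tip shift in tool mm [ 92.7   1.4 172.2] world z in tool [-0.42   0.008 -0.908] tip in tool [-0.1259  0.      0.0405]
TCP [ 0.6295 -0.0897  0.2692] [[ 0.907 -0.025 -0.42 ]
 [-0.026 -1.     0.004]
 [-0.42   0.008 -0.908]] [-0.13  0.65  0.29  1.28 -0.12  1.66 -1.44] 26.6
```

```bash
python3 -m crank '[{"jaw":0,"x":25,"y":1,"z":26,"ax":0,"ay":-0.4,"az":0},{"jaw":0,"x":17,"y":0,"z":36,"ax":0,"ay":0,"az":0},{"jaw":0,"x":17,"y":0,"z":36,"ax":0,"ay":0,"az":0},{"jaw":0,"x":12,"y":0,"z":27,"ax":0,"ay":0,"az":0},{"jaw":0,"x":8.5,"y":0,"z":19,"ax":0,"ay":0,"az":0},{"jaw":0,"x":0,"y":0,"z":0,"ax":0,"ay":0,"az":0},{"jaw":0,"x":0,"y":0,"z":0,"ax":0,"ay":0,"az":0}]'; python3 s.py
```

```text
t: 27.48
eef_pos: [0.6407, -0.0923, 0.1048]
tool_rot: [0.001, 0.976, -0.014, -0.219]
contact_force: [-0.1, -0.1, -0.3]
gripper_width: 0.174
rod pitch in tool deg -25.08 yaw slope [-0.0083 -0.0002] origin in tool mm [ -3.9   0.  -17.1] 3410
rod yaw,pitch [-1.5  -0.18] tip [ 0.5097 -0.0888  0.1225] err world mm [  0.3  -0.7 -32.5]
tip shift in tool mm [14.1  0.4 29.2] world z in tool [-0.427  0.008 -0.904] tip in tool [-0.1261  0.      0.0401]
TCP [ 0.6409 -0.0924  0.1049] [[ 0.904 -0.026 -0.427]
 [-0.027 -1.     0.004]
 [-0.427  0.008 -0.904]] [-0.11  0.82  0.26  1.37 -0.15  1.42 -1.43] 27.525
```

```bash
python3 -m crank '[{"jaw":0,"x":7,"y":0.2,"z":14.6,"ax":0,"ay":0.1,"az":0},{"jaw":0,"x":7,"y":0.2,"z":14.6,"ax":0,"ay":0.1,"az":0},{"jaw":0,"x":0,"y":0,"z":0,"ax":0,"ay":0,"az":0},{"jaw":0,"x":0,"y":0,"z":0,"ax":0,"ay":0,"az":0},{"jaw":0,"x":0,"y":0,"z":0,"ax":0,"ay":0,"az":0}]'; python3 s.py; python3 - <<'E'
from h import *
p,d,c=cloud('scene');q,e,f=cloud('top')
T=np.array([.510,-.0895,.09]); x=np.array(c['R'])@T+c['t'];print('read px scene',c['fx']*x[0]/x[2]+c['cx'],c['fy']*x[1]/x[2]+c['cy'])
cv2.imwrite('pics/end.png',np.hstack([cv2.resize(p[100:340,170:490],(533,400)),cv2.resize(q[160:230,215:261],(263,400))])[:,:,::-1])
for nm,(pp,dd,cc) in dict(top=(q,e,f),scene=(p,d,c)).items():
    X=pts(dd,cc); m=(np.abs(X[...,0]-.46)<.04)&(np.abs(X[...,1]-.28)<.08)&(X[...,2]>.19)&(X[...,2]<.22); print(nm,'post',m.sum(),np.median(X[m],0) if m.any() else '')
    m=(X[...,0]>.49)&(X[...,0]<.60)&(np.abs(X[...,1]+.09)<.012)&(X[...,2]>.083)&(X[...,2]<.11);
    if m.any(): print(nm,'shank minx',X[m].min(0),np.polyfit(X[m][:,0],X[m][:,2],1),np.median(X[m],0))
E
```

```text
t: 28.15
eef_pos: [0.6403, -0.093, 0.0713]
tool_rot: [0.001, 0.976, -0.014, -0.218]
contact_force: [0.7, -0.1, -1.2]
gripper_width: 0.174
rod pitch in tool deg -25.22 yaw slope [-0.0039 -0.0003] origin in tool mm [ -3.8   0.  -17. ] 3399
rod yaw,pitch [-1.53  0.04] tip [ 0.5092 -0.0894  0.0883] err world mm [ 0.8 -0.1  1.7]
tip shift in tool mm [-0.   0.1 -1.9] world z in tool [-0.425  0.008 -0.905] tip in tool [-0.1259  0.      0.0405]
TCP [ 0.6403 -0.0931  0.0714] [[ 0.905 -0.027 -0.425]
 [-0.028 -1.     0.004]
 [-0.425  0.008 -0.905]] [-0.11  0.86  0.26  1.38 -0.16  1.37 -1.43] 28.2
read px scene 275.2695887829928 210.52629071844663
top post 34 [0.45767003 0.29424175 0.20459151]
top shank minx [ 0.50708687 -0.09976479  0.0834771 ] [0.01925695 0.08021221] [ 0.54840308 -0.08946888  0.09049138]
scene post 54 [0.46359023 0.29323863 0.20384533]
scene shank minx [ 0.51141614 -0.09668676  0.08382504] [0.0339154  0.07010394] [ 0.55650412 -0.09004938  0.08906495]
```

View pics/end.png

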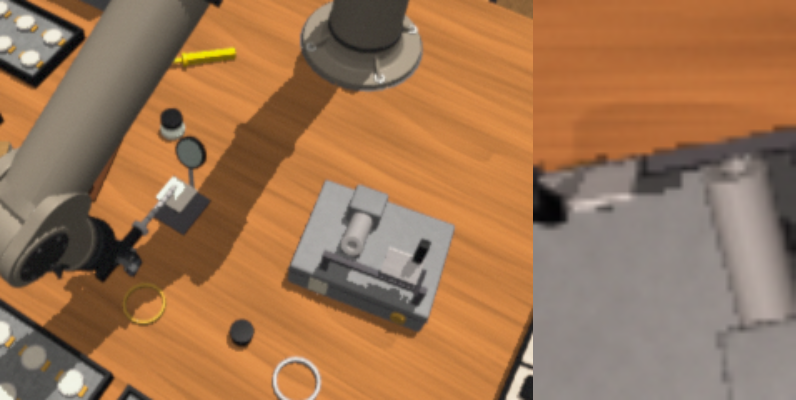

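The scene view shows the rod held over the white plate (170,190), the shutter open (plate at (400,262), post at (423,250)), and everything else in place. A small upward trim, settle, then hand in.

```bash
python3 -m crank '[{"jaw":0,"x":-0.4,"y":0,"z":-2.2,"ax":0,"ay":0,"az":0},{"jaw":0,"x":0,"y":0,"z":0,"ax":0,"ay":0,"az":0},{"jaw":0,"x":0,"y":0,"z":0,"ax":0,"ay":0,"az":0},{"jaw":0,"x":0,"y":0,"z":0,"ax":0,"ay":0,"az":0},{"jaw":0,"x":0,"y":0,"z":0,"ax":0,"ay":0,"az":0}]'; python3 s.py; python3 -c "
from h import *
o=pose()[2];print(np.abs(o['joint_vel']).max(),o['contact_force'])
print(ticket.hand_in())"
```

```text
t: 28.92
eef_pos: [0.6405, -0.093, 0.073]
tool_rot: [0.001, 0.976, -0.014, -0.218]
contact_force: [-0.6, -1.0, -1.2]
gripper_width: 0.176
rod pitch in tool deg -25.19 yaw slope [-0.0041 -0.0004] origin in tool mm [ -3.8   0.  -17. ] 3391
rod yaw,pitch [-1.53 -0.04] tip [ 0.5094 -0.0893  0.0901] err world mm [ 0.6 -0.2 -0.1]
tip shift in tool mm [ 0.6  0.2 -0.1] world z in tool [-0.426  0.008 -0.905] tip in tool [-0.126   0.      0.0404]
TCP [ 0.6405 -0.0929  0.073 ] [[ 0.904 -0.027 -0.426]
 [-0.027 -1.     0.004]
 [-0.426  0.008 -0.905]] [-0.11  0.85  0.26  1.38 -0.15  1.37 -1.43] 28.975
0.001580322855325049 [ 0.72921309 -0.25248085 -1.62450722]
the job is handed in; nothing more can be done
None
```

The job is done and handed in at about 29 s. The shutter is open, the rod went down the tube until its collar stopped and came right out again, and it is now held level over the reading stand.

- **Shutter:** I slid the grip until it stopped; the force rose to 20 N with no more travel. The post was still at that position in the last top and scene pictures.
- **Rod in the tube:** The first push stalled 20 mm short because two wrist joints reached their range limits and pressed the rod sideways with about 11 N. I let go of the rod while it stayed in the tube and regripped it with the tool more upright. I then pushed until the collar stopped, with about 14 N along the axis and no more travel, and withdrew it fully. My measured collar position read 1 mm short of the mouth, which is within the calibration error.
- **Final pose:** By the wrist-camera fit to the handle, the tip is within 1 mm of the reading point and the rod is level to 0.1°. The arm is still, and the force reading fits the rod's own weight.
- **Disagreement:** Just before the last 2 mm lift, depth readings of the shank from the scene and top cameras gave a slope of 1 to 2° and a height a few mm lower. I took these as noise from the taper and coarse pixels.
- **Other things:** None of the bystanders looked moved in the last picture, but I judged that by eye and the arm hid part of the table, including the cradle.

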